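# Index the jar-filling dial one stop with its pull-and-turn plunger

## Task

The open jar in the filling dial has to come under the filling nozzle, one stop to the left or right. Pull the index plunger's T-handle up, give it a quarter turn so that it parks in its shallow slot, and let go; turn the dial by its hand post, then let the plunger back down so that its pin snaps fully home in the new notch, with the open jar below the nozzle and the dial locked. Feel for the notch rather than trust its angle, keep the jars upright in their pockets and leave everything else on the bench where it is.

Things in the scene. Friction and masses are not known exactly. Their poses are not given: they have to be found in the camera images.
- base: The filling table: a round white deck (radius 200 mm) fixed to the bench, carrying the dial and the index plunger. Origin: on the dial's axis at bench height, z up. The two heads stand at its +x side, away from the robot; the plunger stands at 150 deg (counter-clockwise from above) from its x axis, 175 mm from the dial's axis, outside the jars.
- dial: The turning dial: aluminium, radius 158 mm, six jar pockets 60 deg apart on a 100 mm circle. Origin as the base's; its yaw over the base's is the dial's angle, 0 at the start. It stays where it is left; turning it takes about 0.2 N m with the pin out and 1 N m with the pin rubbing on the rim: a steel ring 160 to 190 mm from the axis, 40 mm above the bench, with six 14 mm wide notches.
- turn_post (a point): Centre of the dial's hand post: an upright black grip, diameter 20 mm, 40 mm high, on a level steel arm (top 142 mm above the bench) across the hub, 80 mm from the dial's axis towards base -x at the start; this point is 164 mm above the bench. The next notch comes at 60 deg of dial turn, give or take 3.5 deg: its pieces are clamped on by hand, so feel for it, turning slowly with the pin let down on the rim.
- tee (a point): Centre of the plunger's black T-handle: 70 mm long (this point's x axis), 16 mm wide, 24 mm high, above 46 mm of bare stem and a 38 mm square slotted steel collar. Height of this point above the bench: 148 mm with the pin home in a notch, 158 with the pin standing on the rim between notches, 161 parked, 164 where the handle's cross pin rides over the collar's top, 168 at the end of its travel.
- plunger: The sprung 10 mm pin under the T-handle. It moves straight up and down; origin at bench height under it when home, and higher by as much as it is pulled out (0 home, 10 mm on the rim, 13 mm parked, 20 mm at most). The spring pushes it down with 5 N when home, 7.5 N at 20 mm. Parked, the pin's tip stands 3 mm clear of the rim.
- plunger_head (a joint): Turn of the T-handle in rad about the vertical, positive counter-clockwise from above, stops at +-1.75. 0 (the start, bar pointing at the dial's axis): deep slot, where the pin can go home. At +1.57 and -1.57 its cross pin drops into a 3 mm deep parking slot and the plunger stays out by itself; lifting it 3 mm frees it. In the slots it has about 0.05 rad of play; light friction.
- open_jar_mouth (a point): Centre of the mouth of the open, empty jar, the one jar in the dial without a white cap: glass, diameter 62 mm, 85 mm high, standing loose in its 9 mm deep pocket with 2 to 3 mm of play; mouth 125 mm above the bench. At the start it is at the base's +x side.
- open_jar: The same open jar; origin at the centre of its underside, z up.
- nozzle_tip (a point): Tip of the filling nozzle: a thin steel spout (8 mm) 140 mm above the bench, at the end of a level arm (20 mm wide, 205 mm above the bench at its top) that comes along base -x from a column behind the dial. It stands over the dial's pocket circle, 60 deg to the left or to the right of the open jar's place at the start; the capping press stands over the other side.
- press_disc (a point): Centre of the underside of the capping press's broad white disc (60 mm, 148 mm above the bench), on the same sort of arm and column as the nozzle but over the other neighbouring pocket. Fixed, not used now; keep clear of it.
- jar1: Capped jar with plantlets in the dial's pocket 60 deg counter-clockwise from the open jar; diameter 62 mm, 85 mm high, loose in its pocket; origin at the centre of its underside.
- jar2: Capped jar with plantlets in the dial's pocket 120 deg counter-clockwise from the open jar; diameter 62 mm, 85 mm high, loose in its pocket; origin at the centre of its underside.
- jar3: Capped jar with plantlets in the dial's pocket 180 deg counter-clockwise from the open jar; diameter 62 mm, 85 mm high, loose in its pocket; origin at the centre of its underside.
- jar4: Capped jar with plantlets in the dial's pocket 240 deg counter-clockwise from the open jar; diameter 62 mm, 85 mm high, loose in its pocket; origin at the centre of its underside.
- jar5: Capped jar with plantlets in the dial's pocket 300 deg counter-clockwise from the open jar; diameter 62 mm, 85 mm high, loose in its pocket; origin at the centre of its underside.
- forceps: Steel forceps, 190 mm; a bystander on the bench, origin at the centre of its underside.
- wrench: Combination wrench, 160 mm; a bystander on the bench, origin at the centre of its underside.
- spare_jar: Capped culture jar, diameter 62 mm, 85 mm high; a bystander on the bench, origin at the centre of its underside.
- spare_jar2: Capped culture jar, diameter 62 mm, 85 mm high; a bystander on the bench, origin at the centre of its underside.
- empty_jar: Open empty jar, 62 mm diameter, 85 mm high; a bystander on the bench, origin at the centre of its underside.
- spray_bottle: White bottle, 66 mm diameter, 170 mm high; a bystander on the bench, origin at the centre of its underside.
- beaker: Glass beaker, 80 mm diameter, 95 mm high; a bystander on the bench, origin at the centre of its underside.
Things that resemble listed ones, but are neither listed nor needed, are in the scene too. Leave any blue look-alike of the open_jar alone.

How it is judged:
By the outcome, as a careful person would: the job done as asked, in the order asked, and still so for the second after the job is handed in, with the robot touching nothing.
It also fails if it takes over 72 s, if anything falls off the work surface, if the arm or the gripper's body presses on something with over 40 N, if the wrist force passes 120 N, or if a joint passes its speed limit or range.

## Robot

A 7-joint arm with a two-finger parallel gripper is mounted at the origin on the work surface. World frame = base frame: x ahead of the robot, y to its left, z up, the work surface at z = 0. Lengths are in mm, angles in rad, forces in N, time in s.
With the tool pointing down it reaches from about 400 to 900 mm from the base axis. Payload 5.6 kg.
Tool frame: the origin (TCP) lies at the very end of the fingers, on their centre line; the grasp point (between the pads) lies 19 mm behind it; z points along the fingers, y is the direction in which the jaws open and shut (so a half turn about z gives the same grasp; the last joint's range is limited). The gripper opens to 92 mm and grips with 3 to 60 N. Pads are 20 mm wide; open, the fingers measure 128 mm over their backs; the gripper's body (75 mm by 189 mm) begins 69 mm behind the grasp point.
Start: joints at [1.109, 0.468, -0.012, 1.603, 0.006, 1.071, -0.056], TCP at [264.292, -593.852, 187.392] pointing down, gripper open.
Joint ranges: [-2.53, 2.53], [-0.31, 2.02], [-1.57, 1.55], [0.28, 2.44], [-1.29, 4.43], [0.15, 1.84], [-2.92, 2.92]. Speed limits (rad/s): [2.57, 2.57, 3.14, 3.14, 3.14, 3.14, 3.14].

## Interface

Orientations are given as a unit quaternion [w, x, y, z].
In Python, from workcell import env gives the robot as it stands. The module is installed in compiled form; this text tells all that it offers.
- The arm moves only by the tool send_rows, never from a script. Its argument "plan" is a list of rows, each a list of 3 entries, a list of its own where there are three numbers: the shift along the tool's x, y, z in cm, then the turn, a rotation vector about the tool's x, y, z in rad, then the opening, from 0 (shut) to 1 (fully open). In form: [[[tx, ty, tz], [wx, wy, wz], fingers], ...]. A call has 1 to 20 rows; each row shifts and turns the commanded pose from where the row before left it, along the tool's axes as they then stand; what a row does not reach is not made up. A row lasts 1/12 s, in which the tool goes at most 41.7 mm and 7.16 degrees, less where a joint would pass 70% of its speed; a pose out of reach is approached as far as the arm can. A call with a gripper value outside its range is refused whole. The fingers move at their own pace and stop on an object; "newtons" is the grip in N (left out, the last holds). Time passes only in rows, so rows that do not move let the fingers close. It gives the time, the measured TCP pose, the force and the opening at its end, in the units of the state.
- env.read_state(): the state, without advancing time (a new reading comes with each control period).
- env.read_camera(name): name is "scene" or "side" or "wrist"; returns the picture (400x640x3 uint8, blue, green, red); there is no depth.
- env.camera_params(name): a dict with "fx", "fy", "cx", "cy" (pixels), "dist_coeffs" ([k1, k2, p1, p2, k3] as OpenCV has them; the pictures are not rectified), "camera_from_world" (4x4, takes a point from world to camera coordinates). Camera axes: x right, y up, looking along -z (the intrinsics and any distortion apply to the point x, -y, -z); pixel columns grow to the right and rows downward; lengths in mm; the calibration is good to about 2 mm. A picture is of the moment at which its call begins: read the wrist's pose just before it. camera_params takes no time and is no camera call; for the wrist camera it gives the pose at the moment of the call.
- env.sign_off(): hands the job in, once; it reports no verdict.
Trained networks look in the newest picture that a camera, given by its name, has taken for a name from the list of things; names that differ only in an ending like _2 or _b are one class to them, and where a whole thing is asked for, a point or a joint stands for the part that bears it (a point fixed in the world has none). Each returns a list of dicts, best first, with "conf" (0 to 1); they miss things now and then, are a little off and sometimes report something else, mostly with a low value. They report only what shows in the picture. A call takes as long as a camera call. They do not tell look-alikes from the thing itself.
- env.trace(camera, label): "region" (400x640 bool, what is visible of it) and "xy" ([column, row] in pixels, amid what is visible of it).
The state is a dict: "clock": time; "qpos": joint angles; "qvel": joint speeds; "tau": joint torques, N m; "tool_pos": TCP position; "tcp_rot": TCP orientation; "ft_force": force on the tool from outside, world axes, zero at the start; "torque": the same for the moment, N m; "width": finger opening in mm.
Only numpy, scipy, OpenCV 4.12 (cv2) and the standard library are available. Lean on these libraries where they do the work, as an engineer would, in place of code of your own. Each camera call takes 0.05 s, during which the arm holds its last target. There are 200 camera calls.

## Working session

There is one attempt and no reset: what is moved stays moved. The work goes in short steps, Python scripts to look and compute and a tool call to move; the robot and the scene stay as the last step left them, time stands still between calls to the robot, and variables do not carry over. Pictures are saved under pics/ and viewed, about 8 in all and at most 12, crops included, and the job is handed in when it is done.

Besides the shell and the picture viewer there is one more tool, called by a JSON object that holds its "op" and its "data". send_rows: Moves the arm, as the interface text tells. Its arguments: {"type":"object","properties":{"plan":{"type":"array","items":{"type":"array"}},"newtons":{"type":"number"}},"required":["plan"]}

```bash
ls; mkdir -p pics
python3 - <<'E'
from workcell import env
import cv2
s=env.read_state(); print(s)
for n in("scene","side"):
    im=env.read_camera(n); cv2.imwrite(f"pics/{n}0.png",im); p=env.camera_params(n); print(n,p)
    for l in("base","dial","turn_post","tee","open_jar_mouth","open_jar","nozzle_tip","press_disc"):
        print(l,[(round(d["conf"],2),[round(float(v),1) for v in d["xy"]]) for d in env.trace(n,l)][:3])
E
```

```text
pics
{'clock': 0.0, 'qpos': array([ 1.10901511,  0.46837578, -0.01158995,  1.60362998,  0.00597857,
        1.07143568, -0.05629825]), 'qvel': array([ 0.00101933,  0.00058606, -0.00063802,  0.00119514,  0.00036331,
        0.00063738,  0.00063054]), 'tau': array([-1.44729042e-04, -5.20571172e+01, -1.27106733e-02, -2.43748999e+01,
       -5.66276070e-02,  1.74114743e-02,  1.54044701e-04]), 'tool_pos': array([ 263.98607304, -593.26627708,  186.43868646]), 'tcp_rot': array([-8.73817624e-04,  9.78166089e-01,  2.07822710e-01, -2.43583733e-04]), 'ft_force': array([-0.26086347,  0.53960657, -0.57425848]), 'torque': array([ 0.00228702,  0.02816432, -0.0111644 ]), 'width': 92.15191254430769}
scene {'fx': 363.0492549665787, 'fy': 363.0492549665787, 'cx': 323.6963147179851, 'cy': 203.7566023955203, 'dist_coeffs': array([0.02184986, 0.        , 0.        , 0.        , 0.        ]), 'camera_from_world': array([[ 5.07721911e-02,  9.98709386e-01, -1.32161616e-03,
        -2.31189886e+01],
       [-7.99939707e-01,  4.14593806e-02,  5.98646460e-01,
         3.84762444e+02],
       [ 5.97928632e-01, -
[... 923 characters left out ...]
01,  6.29797255e-01,
        -1.73763082e+02],
       [-1.70015101e-01,  6.06416351e-01,  7.76758698e-01,
        -1.73103372e+03],
       [ 0.00000000e+00,  0.00000000e+00,  0.00000000e+00,
         1.00000000e+00]])}
base [(0.71, [303.0, 217.8])]
dial [(0.92, [299.4, 220.7]), (0.31, [264.0, 319.6]), (0.18, [340.8, 343.7])]
turn_post [(0.75, [300.0, 215.1])]
tee [(0.7, [312.1, 211.5]), (0.53, [341.8, 199.2]), (0.47, [271.4, 202.0])]
open_jar_mouth [(0.91, [302.8, 289.4]), (0.7, [249.4, 263.8]), (0.46, [269.1, 203.0])]
open_jar [(0.8, [300.8, 295.8]), (0.69, [248.5, 263.1])]
nozzle_tip [(0.8, [238.9, 166.9]), (0.19, [246.9, 198.8])]
press_disc [(0.65, [284.0, 218.1]), (0.55, [247.0, 199.8])]
```

Run:
```python
import cv2
a=cv2.imread("pics/scene0.png");b=cv2.imread("pics/side0.png")
cv2.imwrite("pics/v1.png",cv2.resize(a[130:400,180:560],(800,568),interpolation=cv2.INTER_CUBIC))
cv2.imwrite("pics/v2.png",cv2.resize(b[90:360,140:480],None,fx=2.2,fy=2.2,interpolation=cv2.INTER_CUBIC))
```

```text
(no output)
```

View pics/v1.png

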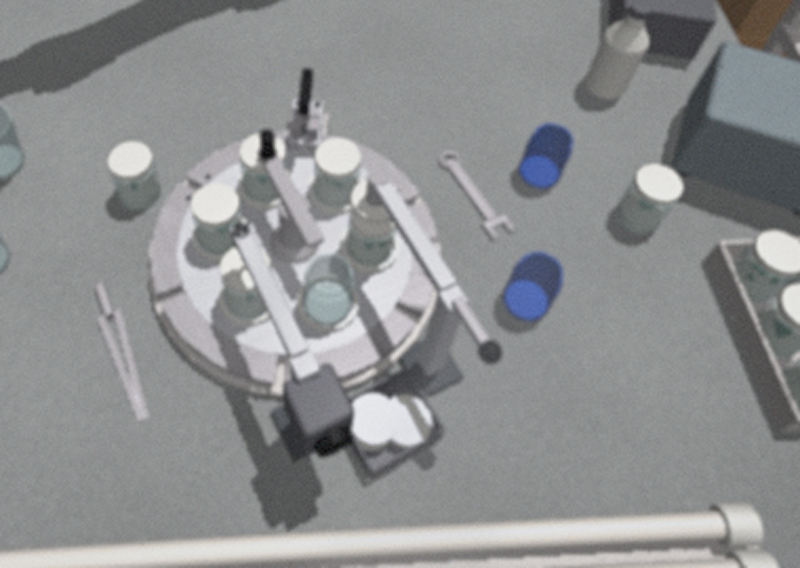

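View pics/v2.png

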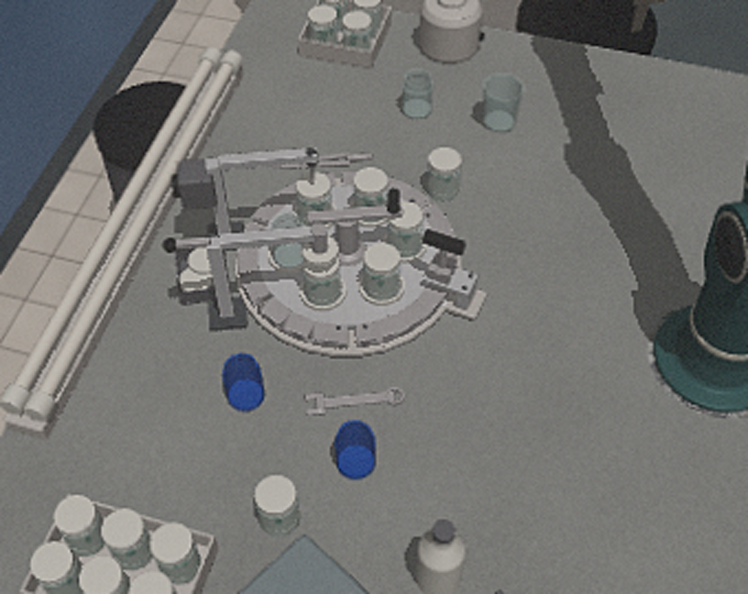

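Scene view: the open clear jar is at about px (336,268), at the far side of the dial. The nozzle (thin spout) is on its -y arm, with its end near px (294,238). The press disc is on the +y arm. The two blue cups outside the dial are look-alikes and stay untouched. The networks confuse nozzle, press and tee, so I'm using my own pixel readings of the tee, scene (326,173) and side (342,200), and post, scene (307,198) and side (319,181), and refining them by dark blobs.

```bash
cat > h.py <<'E'
import numpy as np, cv2
from scipy.optimize import least_squares
def ray(p,uv):
    K=np.array([[p["fx"],0,p["cx"]],[0,p["fy"],p["cy"]],[0,0,1]])
    x,y=cv2.undistortPoints(np.array([[uv]],float),K,p["dist_coeffs"])[0,0]
    T=p["camera_from_world"]; R=T[:3,:3]
    d=R.T@np.array([x,-y,-1]); return -R.T@T[:3,3], d/np.linalg.norm(d)
def atz(p,uv,z):
    c,d=ray(p,uv); return c+d*(z-c[2])/d[2]
def tri(rs):
    A=sum(np.eye(3)-np.outer(d,d) for c,d in rs); b=sum((np.eye(3)-np.outer(d,d))@c for c,d in rs)
    X=np.linalg.solve(A,b); return X,[np.linalg.norm((np.eye(3)-np.outer(d,d))@(X-c)) for c,d in rs]
def dark(im,uv,r=14,t=60):
    u,v=map(int,uv); g=im[v-r:v+r+1,u-r:u+r+1].max(2)<t
    n,l,st,ce=cv2.connectedComponentsWithStats(g.astype(np.uint8))
    k=min((k for k in range(1,n) if st[k,4]>15),key=lambda k:np.hypot(*(ce[k]-r)))
    return ce[k]+[u-r,v-r],st[k]
E
python3 - <<'E'
from h import *
from workcell import env
np.set_printoptions(precision=1,suppress=True)
P={n:env.camera_params(n) for n in("scene","side")}; I={n:cv2.imread(f"pics/{n}0.png") for n in P}
for nm,a,b,z in(("tee",(326,173),(342,200),148),("post",(307,198),(319,181),164)):
    ps=[]
    for n,uv in(("scene",a),("side",b)):
        c,st=dark(I[n],uv); print(nm,n,c,st); ps.append(ray(P[n],c)); print("  atz",atz(P[n],c,z))
    print(nm,tri(ps))
X=[tri([ray(P["scene"],a),ray(P["side"],b)]) for a,b in[((180+241*.475,130+230*.475),(140+313/2.2,90+157/2.2))]]
print("nozzle arm end",X)
print("openjar mouth", atz(P["scene"],(180+330*.475,130+270*.475),125),"arm line scene",atz(P["scene"],(180+241*.475,130+232*.475),205),atz(P["scene"],(180+303*.475,130+355*.475),205))
print("arm line side",atz(P["side"],(140+313/2.2,90+153/2.2),205),atz(P["side"],(140+210/2.2,90+160/2.2),205))
E
```

```text
tee scene [324.6 173.8] [10  5  6 21 74]
  atz [484.2   1.3 148. ]
tee side [341.1 199.9] [  4   8  19  12 116]
  atz [480.1   0.9 148. ]
tee (array([481.1,   0.6, 145.9]), [np.float64(1.3080768518411534), np.float64(1.3080768518412775)])
post scene [306.5 199.2] [11  9  6 13 58]
  atz [585.9 -52.4 164. ]
post side [318.3 181.2] [11  9  5 11 47]
  atz [578.7 -49.4 164. ]
post (array([580.5, -53.2, 158.3]), [np.float64(1.06024807340093), np.float64(1.0602480734009505)])
nozzle arm end [(array([726.6, -82.6, 193.7]), [np.float64(0.08676477660966803), np.float64(0.08676477660958394)])]
openjar mouth [745.2  18.  125. ] arm line scene [736.  -81.9 205. ] [880.8 -20.9 205. ]
arm line side [725.5 -81.  205. ] [886.3 -19.2 205. ]
```

{"op": "send_rows", "data": {"plan": [[[0, 0, -1.7], [0, 0, 0.11], 1], [[0, 0, -1.7], [0, 0, 0.11], 1], [[0, 0, -1.7], [0, 0, 0.11], 1], [[0, 0, -1.7], [0, 0, 0.11], 1], [[0, 0, -1.7], [0, 0, 0.11], 1], [[0.85, -3.8, 0], [0, 0, 0], 0.5], [[0.85, -3.8, 0], [0, 0, 0], 0.5], [[0.85, -3.8, 0], [0, 0, 0], 0.5], [[0.85, -3.8, 0], [0, 0, 0], 0.5], [[0.85, -3.8, 0], [0, 0, 0], 0.5], [[0.85, -3.8, 0], [0, 0, 0], 0.5], [[0.85, -3.8, 0], [0, 0, 0], 0.5], [[0.85, -3.8, 0], [0, 0, 0], 0.5], [[0.85, -3.8, 0], [0, 0, 0], 0.5], [[0.85, -3.8, 0], [0, 0, 0], 0.5], [[0.85, -3.8, 0], [0, 0, 0], 0.5], [[0.85, -3.8, 0], [0, 0, 0], 0.5], [[0.85, -3.8, 0], [0, 0, 0], 0.5], [[0.85, -3.8, 0], [0, 0, 0], 0.5], [[0.85, -3.8, 0], [0, 0, 0], 0.5]]}}

```text
clock: 2.57
tool_pos: [465.7, -43.6, 272.8]
tcp_rot: [0.0, 0.998, -0.066, 0.001]
ft_force: [2.6, -0.4, -0.7]
width: 46.1
```

```bash
cat >> h.py <<'E'
from scipy.spatial.transform import Rotation as Ro
def st(env):
    s=env.read_state(); q=s["tcp_rot"]; R=Ro.from_quat([q[1],q[2],q[3],q[0]]).as_matrix()
    print("t %.2f pos %s yaw %.2f tilt %.2f F %s M %s w %.1f q7 %.2f"%(s["clock"],np.round(s["tool_pos"],1),np.degrees(np.arctan2(R[1,0],R[0,0])),np.degrees(np.arccos(-R[2,2])),np.round(s["ft_force"],1),np.round(s["torque"],2),s["width"],s["qpos"][6]))
    return s["tool_pos"],R
def todo(env,tgt): # shift (cm) in tool axes to target
    p,R=st(env); print("shift cm",np.round(R.T@(np.array(tgt)-p)/10,2))
E
python3 - <<'E'
from h import *
from workcell import env
todo(env,[482,1,270])
im=env.read_camera("wrist"); p=env.camera_params("wrist"); cv2.imwrite("pics/w1.png",im)
R=p["camera_from_world"]; print(np.round(R,3), p["fx"]); print("campos",-R[:3,:3].T@R[:3,3])
E
```

```text
t 2.57 pos [465.7 -43.6 272.8] yaw -7.53 tilt 0.07 F [ 2.6 -0.4 -0.7] M [ 0.03 -0.05 -0.03] w 46.1 q7 -1.71
shift cm [ 1.04 -4.64  0.28]
[[-1.20000e-01 -9.93000e-01 -4.00000e-03  2.07980e+01]
 [ 9.63000e-01 -1.16000e-01 -2.42000e-01 -4.06511e+02]
 [ 2.40000e-01 -3.30000e-02  9.70000e-01 -5.87434e+02]
 [ 0.00000e+00  0.00000e+00  0.00000e+00  1.00000e+00]] 354.79272535761027
campos [534.910033   -45.83864432 471.73411182]
```

View pics/w1.png

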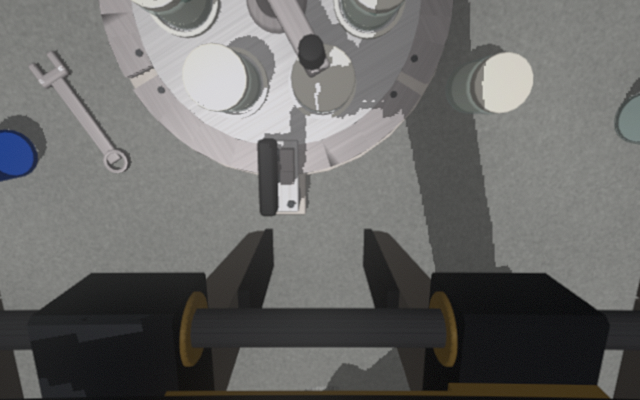

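The wrist view shows the T-handle upright at px (267,177), bar pointing at the dial's axis, with the bracket to its right, and the post at about (312,50).

Run:
```python
from h import *
from workcell import env
np.set_printoptions(precision=1,suppress=True)
p=env.camera_params("wrist"); im=cv2.imread("pics/w1.png")
for nm,box,z in(("tee",(250,130,282,220),150),("post",(295,30,328,72),170)):
    x0,y0,x1,y1=box; g=(im[y0:y1,x0:x1].max(2)<62).astype(np.uint8)
    n,l,s,c=cv2.connectedComponentsWithStats(g); k=1+np.argmax(s[1:,4]); ys,xs=np.where(l==k)
    print(nm,s[k],c[k]+[x0,y0],"centroid@z",atz(p,c[k]+[x0,y0],z))
    (cx,cy),(w,h),a=cv2.minAreaRect(np.c_[xs+x0,ys+y0].astype(np.float32)); print("rect",cx,cy,w,h,a)
    for q in((cx,ys.min()+y0),(cx,ys.max()+y0)):print("  ends@z+10",atz(p,q,z+10))
    for q in((xs.min()+x0,cy),(xs.max()+x0,cy)):print("  sides@z",atz(p,q,z))
```

```text
tee [ 10  10  18  76 429] [271.2 186.6] centroid@z [472.1   6.8 150. ]
rect 268.5 177.5 75.0 17.0 90.0
  ends@z+10 [515.3   1.1 160. ]
  ends@z+10 [448.1  11.6 160. ]
  sides@z [481.8  15.7 150. ]
  sides@z [479.9   0.2 150. ]
post [  4   5  26  34 288] [313.   56.3] centroid@z [576.5 -45.7 170. ]
rect 310.85296630859375 51.911766052246094 32.7423095703125 24.98116683959961 75.96376037597656
  ends@z+10 [590.2 -45.9 180. ]
  ends@z+10 [567. -43. 180.]
  sides@z [581.  -35.1 170. ]
  sides@z [578.7 -54.7 170. ]
```

{"op": "send_rows", "data": {"plan": [[[0.5, -2.4, 2.1], [0, 0, 0], 0.5], [[0.5, -2.4, 2.1], [0, 0, 0], 0.5], [[0, 0, 0], [0, 0, 0], 0.5], [[0, 0, 0], [0, 0, 0], 0.5], [[0, 0, 0], [0, 0, 0], 0.5]]}}

```text
clock: 3.03
tool_pos: [481.6, -0.1, 230.7]
tcp_rot: [0.0, 0.998, -0.066, 0.0]
ft_force: [0.4, -0.3, 0.2]
width: 46.2
```

Run:
```python
from h import *
from workcell import env
p=env.camera_params("wrist"); st(env); im=env.read_camera("wrist"); q=env.camera_params("wrist"); print(np.abs(p["camera_from_world"]-q["camera_from_world"]).max()); st(env)
cv2.imwrite("pics/w2.png",im); np.save("w2.npy",p["camera_from_world"])
cv2.imwrite("pics/v4.png",cv2.resize(im[0:260,180:480],None,fx=2.3,fy=2.3,interpolation=cv2.INTER_CUBIC))
```

```text
t 3.03 pos [ 4.816e+02 -1.000e-01  2.307e+02] yaw -7.56 tilt 0.03 F [ 0.4 -0.3  0.2] M [0.06 0.02 0.04] w 46.2 q7 -1.84
0.3974128953651075
t 3.08 pos [ 4.818e+02 -4.000e-01  2.311e+02] yaw -7.62 tilt 0.07 F [0.2 0.5 0.3] M [ 0.08 -0.03 -0.05] w 46.2 q7 -1.84
```

View pics/v4.png

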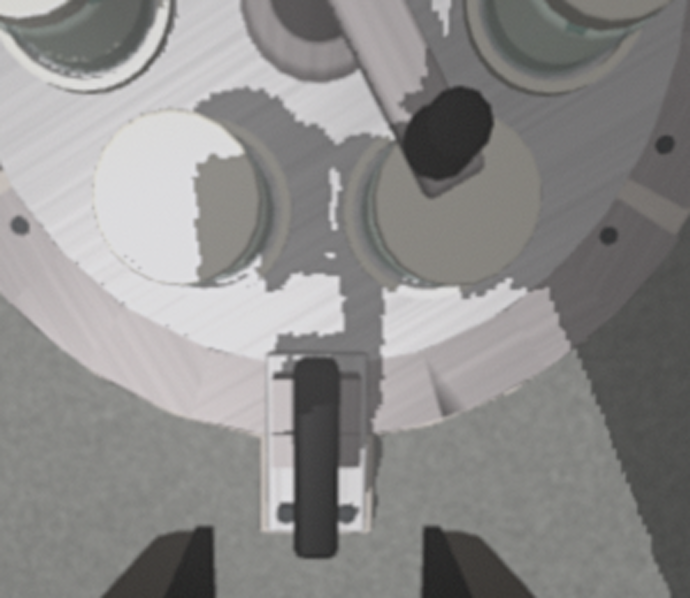

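The tee spans px (308–327, 155–242), bar vertical in the picture, and the post top is at about (381,53).

Run:
```python
from h import *
from workcell import env
np.set_printoptions(precision=1,suppress=True)
p=env.camera_params("wrist"); p["camera_from_world"]=np.load("w2.npy")
a=atz(p,(317.6,155.2),160);b=atz(p,(317.6,242.2),160);print(a,b,(a+b)/2,np.linalg.norm(a-b))
print(atz(p,(180+295/2.3,195),160),atz(p,(180+338/2.3,195),160))
post=atz(p,(380.9,53),184);print("post",post)
# fused: D from tee & post
tee=(a+b)/2
f=lambda v:np.r_[v[:2]+175*np.array([np.cos(v[2]+np.radians(150)),np.sin(v[2]+np.radians(150))])-tee[:2], v[:2]-80*np.array([np.cos(v[2]),np.sin(v[2])])-post[:2]]
r=least_squares(f,[656,-20,.39]);print(r.x[:2],np.degrees(r.x[2]),r.fun)
todo(env,[tee[0],tee[1],129])
```

```text
[515.8  -6.  160. ] [446.1   3.2 160. ] [480.9  -1.4 160. ] 70.2414140863122
[485.9   5.3 160. ] [484.   -9.2 160. ]
post [578.4 -55.4 184. ]
[653.4 -26.1] 21.763167421449175 [-0.7  0.4  0.7 -0.4]
t 3.08 pos [481.8  -0.4 231.1] yaw -7.62 tilt 0.07 F [0.2 0.5 0.3] M [ 0.1 -0.  -0.1] w 46.2 q7 -1.84
shift cm [-0.1  0.1 10.2]
```

{"op": "send_rows", "data": {"plan": [[[0, 0.1, 3.5], [0, 0, 0], 0.45], [[-0.1, 0, 3.5], [0, 0, 0], 0.45], [[0, 0, 2.2], [0, 0, 0], 0.45], [[0, 0, 1.0], [0, 0, 0], 0.45], [[0, 0, 0], [0, 0, 0], 0.1], [[0, 0, 0], [0, 0, 0], 0.1], [[0, 0, 0], [0, 0, 0], 0.1], [[0, 0, 0], [0, 0, 0], 0.1], [[0, 0, 0], [0, 0, 0], 0.1], [[0, 0, 0], [0, 0, 0], 0.1]], "newtons": 25}}

```text
clock: 3.92
tool_pos: [482.0, 0.5, 130.0]
tcp_rot: [-0.0, 0.998, -0.065, 0.002]
ft_force: [0.3, 1.7, 7.1]
width: 15.0
```

Run:
```python
from h import *
from workcell import env
st(env)
```

```text
t 3.92 pos [482.    0.5 130. ] yaw -7.51 tilt 0.21 F [0.3 1.7 7.1] M [ 0.45  0.01 -0.06] w 15.0 q7 -1.90
```

{"op": "send_rows", "data": {"plan": [[[0, 0, -0.4], [0, 0, 0], 0.1], [[0, 0, -0.4], [0, 0, 0], 0.1], [[0, 0, -0.4], [0, 0, 0], 0.1], [[0, 0, -0.4], [0, 0, 0], 0.1], [[0, 0, -0.2], [0, 0, 0], 0.1], [[0, 0, 0], [0, 0, 0], 0.1], [[0, 0, 0], [0, 0, 0], 0.1]]}}

```text
clock: 4.5
tool_pos: [481.3, 0.4, 146.5]
tcp_rot: [-0.0, 0.998, -0.066, 0.001]
ft_force: [5.8, 3.2, -7.7]
width: 15.5
```

Run:
```python
from h import *
from workcell import env
st(env)
```

```text
t 4.50 pos [4.813e+02 4.000e-01 1.465e+02] yaw -7.51 tilt 0.13 F [ 5.8  3.2 -7.7] M [ 0.62 -1.28 -0.06] w 15.5 q7 -1.89
```

{"op": "send_rows", "data": {"plan": [[[0, 0, -0.12], [0, 0, 0], 0.1], [[0, 0, 0], [0, 0, -0.1], 0.1], [[0, 0, 0], [0, 0, -0.1], 0.1], [[0, 0, 0], [0, 0, -0.1], 0.1], [[0, 0, 0], [0, 0, -0.1], 0.1], [[0, 0, 0], [0, 0, -0.1], 0.1], [[0, 0, 0], [0, 0, -0.1], 0.1], [[0, 0, 0], [0, 0, -0.1], 0.1], [[0, 0, 0], [0, 0, -0.1], 0.1], [[0, 0, 0], [0, 0, -0.1], 0.1], [[0, 0, 0], [0, 0, -0.1], 0.1], [[0, 0, 0], [0, 0, -0.1], 0.1], [[0, 0, 0], [0, 0, -0.1], 0.1], [[0, 0, 0], [0, 0, -0.1], 0.1], [[0, 0, 0], [0, 0, -0.1], 0.1], [[0, 0, 0], [0, 0, -0.1], 0.1], [[0, 0, 0], [0, 0, -0.07], 0.1], [[0, 0, 0], [0, 0, 0], 0.1], [[0, 0, 0], [0, 0, 0], 0.1]]}}

```text
clock: 6.08
tool_pos: [479.7, 2.4, 147.1]
tcp_rot: [-0.002, 0.752, 0.66, 0.001]
ft_force: [2.5, 7.4, -7.4]
width: 15.1
```

Run:
```python
from h import *
from workcell import env
st(env)
```

```text
t 6.08 pos [479.7   2.4 147.1] yaw 82.53 tilt 0.20 F [ 2.5  7.4 -7.4] M [ 1.73 -0.63 -0.01] w 15.1 q7 -0.42
```

{"op": "send_rows", "data": {"plan": [[[0, 0, 0.2], [0, 0, 0], 0.1], [[0, 0, 0.15], [0, 0, 0], 0.1], [[0, 0, 0.1], [0, 0, 0], 0.1], [[0, 0, 0], [0, 0, 0], 0.1], [[0, 0, 0], [0, 0, 0], 0.1]]}}

```text
clock: 6.5
tool_pos: [479.8, 2.4, 143.1]
tcp_rot: [-0.001, 0.752, 0.66, 0.001]
ft_force: [1.3, 6.7, -3.4]
width: 15.4
```

Run:
```python
from h import *
from workcell import env
st(env)
```

```text
t 6.50 pos [479.8   2.4 143.1] yaw 82.52 tilt 0.16 F [ 1.3  6.7 -3.4] M [ 1.67 -0.27 -0.  ] w 15.4 q7 -0.43
```

{"op": "send_rows", "data": {"plan": [[[0, 0, 0], [0, 0, 0], 0.4], [[0, 0, 0], [0, 0, 0], 0.4], [[0, 0, 0], [0, 0, 0], 0.4], [[0, 0, -3.5], [0, 0, 0], 0.4], [[0, 0, -3.2], [0, 0, 0], 0.4], [[-1.1, 2.65, 0], [0, 0, 0], 0.4], [[-1.1, 2.65, 0], [0, 0, 0], 0.4], [[-1.1, 2.65, 0], [0, 0, 0], 0.4], [[-1.1, 2.65, 0], [0, 0, 0], 0.4], [[0, 0, 0], [0, 0, 0.105], 0.4], [[0, 0, 0], [0, 0, 0.105], 0.4], [[0, 0, 0], [0, 0, 0.105], 0.4], [[0, 0, 0], [0, 0, 0.105], 0.4], [[0, 0, 0], [0, 0, 0.105], 0.4], [[0, 0, 0], [0, 0, 0.105], 0.4], [[0, 0, 0], [0, 0, 0.105], 0.4], [[0, 0, 0], [0, 0, 0.105], 0.4], [[0, 0, 0], [0, 0, 0.105], 0.4], [[0, 0, 0], [0, 0, 0.105], 0.4], [[0, 0, 0], [0, 0, 0], 0.4]]}}

```text
clock: 8.17
tool_pos: [579.3, -58.4, 210.1]
tcp_rot: [0.0, 0.981, 0.191, -0.0]
ft_force: [0.9, -0.1, 0.2]
width: 37.1
```

Run:
```python
from h import *
from workcell import env
p=env.camera_params("wrist"); todo(env,[579,-54.5,147])
a=env.read_camera("side"); b=env.read_camera("wrist"); 
np.save("w3.npy",p["camera_from_world"]); cv2.imwrite("pics/w3.png",b); cv2.imwrite("pics/s3.png",a)
c=cv2.resize(a[130:270,220:400],None,fx=2.2,fy=2.2); b=cv2.resize(b[:308],(616,296));
o=np.zeros((604,616,3),np.uint8); o[:296]=b; o[296:,:396]=c[:308]; cv2.imwrite("pics/v5.png",o)
```

```text
t 8.17 pos [579.3 -58.4 210.1] yaw 22.08 tilt 0.07 F [ 0.9 -0.1  0.2] M [-0.01  0.01 -0.02] w 37.1 q7 -1.29
shift cm [ 0.12 -0.38  6.31]
```

View pics/v5.png

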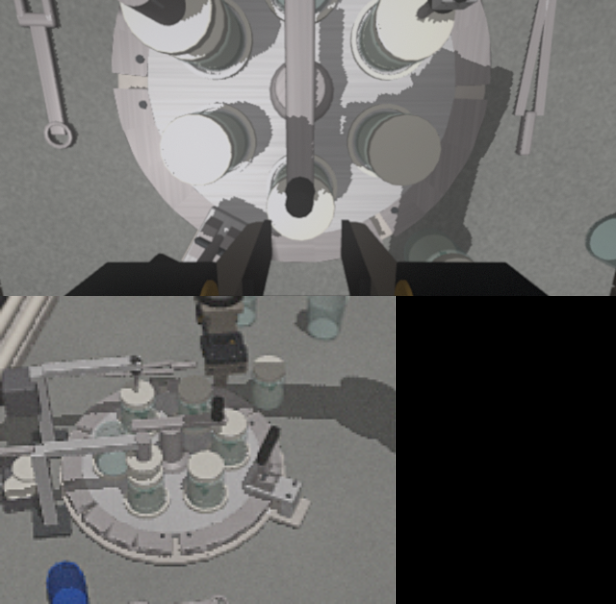

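Tee parked: its bar is now crosswise and standing free. The post top is at wrist px about (311,197).

Run:
```python
from h import *
from workcell import env
np.set_printoptions(precision=1,suppress=True)
p=env.camera_params("wrist"); p["camera_from_world"]=np.load("w3.npy")
post=atz(p,(299/.9625,190/.961),184); hub=atz(p,(300/.9625,90/.961),142);print(post,hub)
todo(env,[post[0],post[1],147])
```

```text
[588.9 -51.  184. ] [650.8 -26.2 142. ]
t 8.27 pos [579.4 -58.  210.1] yaw 22.42 tilt 0.04 F [ 0.6 -0.2 -0.5] M [ 0. -0. -0.] w 36.6 q7 -1.28
shift cm [ 1.1 -0.3  6.3]
```

{"op": "send_rows", "data": {"plan": [[[0.3, -0.3, 2.5], [0, 0, 0], 0.4], [[0, 0, 2.5], [0, 0, 0], 0.4], [[0, 0, 1.3], [0, 0, 0], 0.4], [[0, 0, 0], [0, 0, 0], 0.25], [[0, 0, 0], [0, 0, 0], 0.25], [[0, 0, 0], [0, 0, 0], 0.25], [[0, 0, 0], [0, 0, 0], 0.25]], "newtons": 10}}

```text
clock: 8.85
tool_pos: [581.9, -53.4, 148.3]
tcp_rot: [0.0, 0.981, 0.193, 0.001]
ft_force: [-1.4, 0.3, -0.3]
width: 23.3
```

Run:
```python
from h import *
from workcell import env
st(env)
```

```text
t 8.85 pos [581.9 -53.4 148.3] yaw 22.31 tilt 0.09 F [-1.4  0.3 -0.3] M [ 0.09  0.08 -0.01] w 23.3 q7 -1.32
```

{"op": "send_rows", "data": {"plan": [[[0, -0.16, 0], [0, 0, 0.02], 0.25], [[0.01, -0.4, 0], [0, 0, 0.05], 0.25], [[0.01, -0.4, 0], [0, 0, 0.05], 0.25], [[0.01, -0.4, 0], [0, 0, 0.05], 0.25], [[0.01, -0.4, 0], [0, 0, 0.05], 0.25], [[0.01, -0.4, 0], [0, 0, 0.05], 0.25], [[0.01, -0.4, 0], [0, 0, 0.05], 0.25], [[0.01, -0.4, 0], [0, 0, 0.05], 0.25], [[0.01, -0.4, 0], [0, 0, 0.05], 0.25]]}}

```text
clock: 9.6
tool_pos: [575.5, -22.5, 148.0]
tcp_rot: [0.001, 1.0, -0.018, 0.0]
ft_force: [-1.4, -3.5, 1.5]
width: 23.1
```

Run:
```python
from h import *
from workcell import env
p,R=st(env); d=p[:2]-[654,-25]; print(np.linalg.norm(d),np.degrees(np.arctan2(d[1],d[0])))
```

```text
t 9.60 pos [575.5 -22.5 148. ] yaw -2.03 tilt 0.15 F [-1.4 -3.5  1.5] M [-0.76  0.31 -0.04] w 23.1 q7 -1.76
78.49975085447691 178.21135615691338
```

{"op": "send_rows", "data": {"plan": [[[0.01, -0.4, 0], [0, 0, 0.05], 0.25], [[0.01, -0.4, 0], [0, 0, 0.05], 0.25], [[0.01, -0.4, 0], [0, 0, 0.05], 0.25], [[0.01, -0.4, 0], [0, 0, 0.05], 0.25], [[0.01, -0.4, 0], [0, 0, 0.05], 0.25], [[0.01, -0.4, 0], [0, 0, 0.05], 0.25], [[0.01, -0.4, 0], [0, 0, 0.05], 0.25], [[0.01, -0.4, 0], [0, 0, 0.05], 0.25], [[0.01, -0.4, 0], [0, 0, 0.05], 0.25], [[0, 0, 0], [0, 0, 0], 0.25], [[0, 0, 0], [0, 0, 0], 0.25]]}}

```text
clock: 10.52
tool_pos: [585.3, 14.5, 147.9]
tcp_rot: [-0.001, 0.971, -0.238, 0.001]
ft_force: [1.7, 3.0, -1.6]
width: 22.8
```

Run:
```python
from h import *
from workcell import env
p,R=st(env); d=p[:2]-[654,-25]; print(np.linalg.norm(d),np.degrees(np.arctan2(d[1],d[0])))
```

```text
t 10.52 pos [585.3  14.5 147.9] yaw -27.49 tilt 0.15 F [ 1.7  3.  -1.6] M [ 0.67 -0.36 -0.04] w 22.8 q7 -2.23
79.19993921084802 150.0926910012445
```

{"op": "send_rows", "data": {"plan": [[[0, 0, 0], [0, 0, 0], 0.4], [[0, 0, 0], [0, 0, 0], 0.4], [[0, 0, -3.2], [0, 0, 0], 0.4], [[0, 0, -3.2], [0, 0, 0], 0.4], [[-2.9, 2.0, 0], [0, 0, -0.0], 0.4], [[-2.9, 2.0, 0], [0, 0, 0], 0.4], [[-2.9, 2.0, 0], [0, 0, 0], 0.4], [[0, 0, 0], [0, 0, -0.12], 0.4], [[0, 0, 0], [0, 0, -0.12], 0.4], [[0, 0, 0], [0, 0, -0.12], 0.4], [[0, 0, 0], [0, 0, -0.12], 0.4], [[0, 0, 0], [0, 0, -0.12], 0.4], [[0, 0, 0], [0, 0, -0.12], 0.4], [[0, 0, 0], [0, 0, -0.12], 0.4], [[0, 0, 0], [0, 0, -0.12], 0.4], [[0, 0, 0], [0, 0, -0.12], 0.4], [[0, 0, 0], [0, 0, -0.12], 0.4], [[0, 0, 0], [0, 0, -0.12], 0.4], [[0, 0, 0], [0, 0, -0.12], 0.4], [[0, 0, 0], [0, 0, -0.12], 0.4]]}}

```text
clock: 12.18
tool_pos: [479.5, 0.4, 211.2]
tcp_rot: [0.0, 0.856, 0.516, -0.0]
ft_force: [-0.4, -0.2, -0.2]
width: 36.2
```

{"op": "send_rows", "data": {"plan": [[[0, 0, 0], [0, 0, -0.12], 0.4], [[0, 0, 0], [0, 0, -0.12], 0.4], [[0, 0, 0], [0, 0, -0.12], 0.4], [[0, 0, 0], [0, 0, 0], 0.4], [[0, 0, 0], [0, 0, 0], 0.4]]}}

```text
clock: 12.6
tool_pos: [479.5, 0.5, 211.1]
tcp_rot: [0.0, 0.753, 0.658, -0.0]
ft_force: [-0.1, 0.0, -0.6]
width: 36.9
```

Run:
```python
from h import *
from workcell import env
todo(env,[480,1.5,142]); p=env.camera_params("wrist")
a=env.read_camera("side"); b=env.read_camera("wrist"); cv2.imwrite("pics/w4.png",b); np.save("w4.npy",p["camera_from_world"])
c=cv2.resize(a[130:270,220:400],None,fx=2.2,fy=2.2); b=cv2.resize(b[:308],(616,296));
o=np.zeros((604,616,3),np.uint8); o[:296]=b; o[296:,:396]=c[:308]; cv2.imwrite("pics/v6.png",o)
```

```text
t 12.60 pos [479.5   0.5 211.1] yaw 82.23 tilt 0.01 F [-0.1  0.  -0.6] M [-0.01 -0.11  0.  ] w 36.9 q7 -0.30
shift cm [0.11 0.04 6.91]
```

View pics/v6.png

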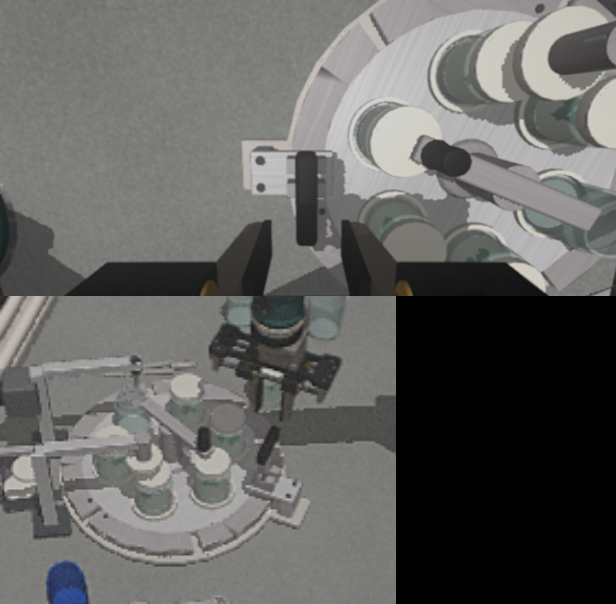

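The tee at (306,195) is centred between the fingers, still parked. In the side view the open jar is just short of the nozzle, as planned.

{"op": "send_rows", "data": {"plan": [[[0.1, 0, 3.0], [0, 0, 0], 0.4], [[0, 0, 2.5], [0, 0, 0], 0.4], [[0, 0, 1.4], [0, 0, 0], 0.4], [[0, 0, 0], [0, 0, 0], 0.1], [[0, 0, 0], [0, 0, 0], 0.1], [[0, 0, 0], [0, 0, 0], 0.1], [[0, 0, 0], [0, 0, 0], 0.1], [[0, 0, 0], [0, 0, 0], 0.1], [[0, 0, -0.2], [0, 0, 0], 0.1], [[0, 0, -0.25], [0, 0, 0], 0.1], [[0, 0, -0.1], [0, 0, 0], 0.1], [[0, 0, 0], [0, 0, 0], 0.1], [[0, 0, 0], [0, 0, 0], 0.1]], "newtons": 25}}

```text
clock: 13.78
tool_pos: [479.6, 1.8, 147.4]
tcp_rot: [-0.0, 0.752, 0.659, 0.0]
ft_force: [2.2, 0.7, -7.2]
width: 15.1
```

Run:
```python
from h import *
from workcell import env
st(env)
```

```text
t 13.78 pos [479.6   1.8 147.4] yaw 82.43 tilt 0.01 F [ 2.2  0.7 -7.2] M [ 0.16 -0.37  0.02] w 15.1 q7 -0.35
```

{"op": "send_rows", "data": {"plan": [[[0, 0, 0], [0, 0, 0.1], 0.1], [[0, 0, 0], [0, 0, 0.1], 0.1], [[0, 0, 0], [0, 0, 0.1], 0.1], [[0, 0, 0], [0, 0, 0.1], 0.1], [[0, 0, 0], [0, 0, 0.1], 0.1], [[0, 0, 0], [0, 0, 0.1], 0.1], [[0, 0, 0], [0, 0, 0.1], 0.1], [[0, 0, 0], [0, 0, 0.1], 0.1], [[0, 0, 0], [0, 0, 0.1], 0.1], [[0, 0, 0], [0, 0, 0.1], 0.1], [[0, 0, 0], [0, 0, 0.1], 0.1], [[0, 0, 0], [0, 0, 0.1], 0.1], [[0, 0, 0], [0, 0, 0.1], 0.1], [[0, 0, 0], [0, 0, 0.1], 0.1], [[0, 0, 0], [0, 0, 0.1], 0.1], [[0, 0, 0], [0, 0, 0.07], 0.1], [[0, 0, 0], [0, 0, 0], 0.1], [[0, 0, 0], [0, 0, 0], 0.1]]}}

```text
clock: 15.28
tool_pos: [480.2, 1.1, 147.6]
tcp_rot: [0.0, 0.998, -0.065, 0.0]
ft_force: [3.3, -2.7, -6.9]
width: 15.1
```

{"op": "send_rows", "data": {"plan": [[[0, 0, 0.2], [0, 0, 0], 0.1], [[0, 0, 0.2], [0, 0, 0], 0.1], [[0, 0, 0.2], [0, 0, 0], 0.1], [[0, 0, 0], [0, 0, 0], 0.1], [[0, 0, 0], [0, 0, 0], 0.1]]}}

```text
clock: 15.7
tool_pos: [480.1, 1.2, 141.5]
tcp_rot: [0.0, 0.998, -0.065, 0.0]
ft_force: [4.3, -2.8, -6.6]
width: 15.2
```

Run:
```python
from h import *
from workcell import env
st(env)
```

```text
t 15.70 pos [480.1   1.2 141.5] yaw -7.51 tilt 0.05 F [ 4.3 -2.8 -6.6] M [-0.83 -0.87  0.01] w 15.2 q7 -1.84
```

{"op": "send_rows", "data": {"plan": [[[0, 0, 0.15], [0, 0, 0], 0.1], [[0, 0, 0.13], [0, 0, 0], 0.1], [[0, 0, 0.1], [0, 0, 0], 0.1], [[0, 0, 0], [0, 0, 0], 0.1], [[0, 0, 0], [0, 0, 0], 0.1]]}}

```text
clock: 16.12
tool_pos: [480.6, 1.4, 139.3]
tcp_rot: [0.0, 0.998, -0.066, 0.001]
ft_force: [0.2, -4.7, 6.0]
width: 15.1
```

Run:
```python
from h import *
from workcell import env
st(env)
```

```text
t 16.12 pos [480.6   1.4 139.3] yaw -7.52 tilt 0.12 F [ 0.2 -4.7  6. ] M [-1.03 -0.01 -0.04] w 15.1 q7 -1.84
```

{"op": "send_rows", "data": {"plan": [[[0, 0, 0], [0, 0, 0], 0.4], [[0, 0, 0], [0, 0, 0], 0.4], [[0, 0, 0], [0, 0, 0], 0.4], [[0, 0, -3.6], [0, 0, 0], 0.4], [[0, 0, -3.5], [0, 0, 0], 0.4], [[3.4, -0.9, 0], [0, 0, 0], 0.4], [[3.4, -0.9, 0], [0, 0, 0], 0.4], [[3.4, -0.9, 0], [0, 0, 0], 0.4], [[0, 0, 0], [0, 0, 0.117], 0.4], [[0, 0, 0], [0, 0, 0.117], 0.4], [[0, 0, 0], [0, 0, 0.117], 0.4], [[0, 0, 0], [0, 0, 0], 0.4], [[0, 0, 0], [0, 0, 0], 0.4]]}}

```text
clock: 17.2
tool_pos: [583.9, 16.0, 208.4]
tcp_rot: [-0.0, 0.972, -0.237, -0.001]
ft_force: [-0.4, -0.5, 0.9]
width: 36.6
```

Run:
```python
from h import *
from workcell import env
todo(env,[585.3,14.5,147.5])
```

```text
t 17.20 pos [583.9  16.  208.4] yaw -27.40 tilt 0.07 F [-0.4 -0.5  0.9] M [ 0.06 -0.01 -0.01] w 36.6 q7 -2.18
shift cm [0.2  0.06 6.09]
```

{"op": "send_rows", "data": {"plan": [[[0.2, 0.05, 2.5], [0, 0, 0], 0.4], [[0, 0, 2.4], [0, 0, 0], 0.4], [[0, 0, 1.2], [0, 0, 0], 0.4], [[0, 0, 0], [0, 0, 0], 0.25], [[0, 0, 0], [0, 0, 0], 0.25], [[0, 0, 0], [0, 0, 0], 0.25], [[0, -0.08, 0], [0, 0, 0.01], 0.25], [[0, -0.08, 0], [0, 0, 0.01], 0.25], [[0, -0.08, 0], [0, 0, 0.01], 0.25], [[0, -0.08, 0], [0, 0, 0.01], 0.25], [[0, -0.08, 0], [0, 0, 0.01], 0.25], [[0, -0.08, 0], [0, 0, 0.01], 0.25]], "newtons": 10}}

```text
clock: 18.2
tool_pos: [587.9, 16.7, 148.0]
tcp_rot: [0.001, 0.963, -0.269, -0.0]
ft_force: [-1.4, -4.7, 3.6]
width: 23.2
```

```bash
cat > g.py <<'E'
from h import *
from workcell import env
p,R=st(env); s=env.read_state(); d=p[:2]-[654,-25]; u=d/np.linalg.norm(d); print("r %.1f ang %.1f Ftan(cw resist +) %.1f"%(np.linalg.norm(d),np.degrees(np.arctan2(d[1],d[0])),np.dot(s["ft_force"][:2],[-u[1],u[0]])))
E
python3 g.py
```

```text
t 18.20 pos [587.9  16.7 148. ] yaw -31.15 tilt 0.11 F [-1.4 -4.7  3.6] M [-1.06  0.61  0.06] w 23.2 q7 -2.25
r 78.1 ang 147.7 Ftan(cw resist +) 4.7
```

{"op": "send_rows", "data": {"plan": [[[0, -0.08, 0], [0, 0, 0.01], 0.25], [[0, -0.08, 0], [0, 0, 0.01], 0.25], [[0, -0.08, 0], [0, 0, 0.01], 0.25], [[0, -0.08, 0], [0, 0, 0.01], 0.25]]}}

```text
clock: 18.53
tool_pos: [588.5, 16.9, 147.9]
tcp_rot: [0.003, 0.957, -0.289, -0.001]
ft_force: [-4.8, -7.5, 7.3]
width: 23.5
```

```bash
python3 g.py
```

```text
t 18.53 pos [588.5  16.9 147.9] yaw -33.54 tilt 0.33 F [-4.8 -7.5  7.3] M [-1.89  1.33  0.05] w 23.5 q7 -2.30
r 77.8 ang 147.4 Ftan(cw resist +) 8.9
```

{"op": "send_rows", "data": {"plan": [[[0, -0.08, 0], [0, 0, 0.01], 0.25], [[0, -0.08, 0], [0, 0, 0.01], 0.25], [[0, -0.08, 0], [0, 0, 0.01], 0.25], [[0, -0.08, 0], [0, 0, 0.01], 0.25]]}}

```text
clock: 18.87
tool_pos: [590.1, 19.4, 147.9]
tcp_rot: [0.003, 0.951, -0.308, -0.001]
ft_force: [-5.1, -7.7, 6.9]
width: 23.0
```

```bash
python3 g.py
```

```text
t 18.87 pos [590.1  19.4 147.9] yaw -35.84 tilt 0.35 F [-5.1 -7.7  6.9] M [-1.86  1.41 -0.01] w 23.0 q7 -2.34
r 77.8 ang 145.2 Ftan(cw resist +) 9.2
```

{"op": "send_rows", "data": {"plan": [[[0, -0.08, 0], [0, 0, 0.01], 0.25], [[0, -0.08, 0], [0, 0, 0.01], 0.25], [[0, -0.08, 0], [0, 0, 0.01], 0.25], [[0, -0.08, 0], [0, 0, 0.01], 0.25]]}}

```text
clock: 19.2
tool_pos: [591.9, 22.1, 147.9]
tcp_rot: [0.003, 0.945, -0.327, -0.001]
ft_force: [-6.0, -7.7, 6.2]
width: 23.1
```

```bash
python3 g.py
```

```text
t 19.20 pos [591.9  22.1 147.9] yaw -38.13 tilt 0.34 F [-6.  -7.7  6.2] M [-1.84  1.47  0.05] w 23.1 q7 -2.38
r 77.9 ang 142.8 Ftan(cw resist +) 9.8
```

{"op": "send_rows", "data": {"plan": [[[0, -0.08, 0], [0, 0, 0.01], 0.25], [[0, -0.08, 0], [0, 0, 0.01], 0.25], [[0, -0.08, 0], [0, 0, 0.01], 0.25]]}}

```text
clock: 19.45
tool_pos: [593.6, 24.4, 147.9]
tcp_rot: [0.002, 0.94, -0.341, -0.001]
ft_force: [-4.0, -6.2, 4.6]
width: 22.8
```

```bash
python3 g.py
```

```text
t 19.45 pos [593.6  24.4 147.9] yaw -39.85 tilt 0.30 F [-4.  -6.2  4.6] M [-1.33  1.05  0.07] w 22.8 q7 -2.41
r 78.0 ang 140.8 Ftan(cw resist +) 7.3
```

{"op": "send_rows", "data": {"plan": [[[0, -0.08, 0], [0, 0, 0.01], 0.25], [[0, -0.08, 0], [0, 0, 0.01], 0.25], [[0, -0.08, 0], [0, 0, 0.01], 0.25]]}}

```text
clock: 19.7
tool_pos: [595.8, 27.6, 147.7]
tcp_rot: [0.002, 0.935, -0.354, -0.0]
ft_force: [-4.4, -7.5, 4.6]
width: 23.0
```

```bash
python3 g.py
```

```text
t 19.70 pos [595.8  27.6 147.7] yaw -41.48 tilt 0.20 F [-4.4 -7.5  4.6] M [-1.62  1.12  0.09] w 23.0 q7 -2.44
r 78.4 ang 137.9 Ftan(cw resist +) 8.5
```

```bash
cat > tz.py <<'E'
from h import *
from workcell import env
for n,uv in(("side",(341,199)),("scene",(325,173))):
    im=env.read_camera(n); cv2.imwrite(f"pics/{n}_now.png",im); print(n,dark(im,uv))
    I=cv2.imread(f"pics/{n}0.png"); print(" start",dark(I,uv))
    # template match of the bar against the start picture (subpixel by upscaling)
    u,v=uv; h=11; A=cv2.resize(I[v-h:v+h,u-h:u+h],None,fx=5,fy=5,interpolation=cv2.INTER_CUBIC); B=cv2.resize(im[v-h-8:v+h+8,u-h-8:u+h+8],None,fx=5,fy=5,interpolation=cv2.INTER_CUBIC)
    _,m,_,l=cv2.minMaxLoc(cv2.matchTemplate(B,A,cv2.TM_CCOEFF_NORMED)); print(" shift px",l[0]/5-8,l[1]/5-8,round(m,2))
    P=env.camera_params(n); q=lambda X:cv2.projectPoints(np.array([X])*[1,-1,-1.],np.zeros(3),np.zeros(3),np.array([[P["fx"],0,P["cx"]],[0,P["fy"],P["cy"]],[0,0,1]]),P["dist_coeffs"])[0].ravel()
    T=P["camera_from_world"]; c=lambda z:T[:3,:3]@[481,-1,z]+T[:3,3]
    print(" expect per 10mm",q(c(158))-q(c(148)))
E
python3 tz.py
```

```text
side (array([341.23966942, 199.80991736]), array([  5,  10,  19,  11, 121], dtype=int32))
 start (array([341.14655172, 199.85344828]), array([  5,   9,  19,  12, 116], dtype=int32))
 shift px 0.0 0.0 0.83
 expect per 10mm [ 0.13014052 -1.79429475]
scene (array([324.11111111, 170.75362319]), array([  0,   0,  29,  25, 207], dtype=int32))
 start (array([324.59459459, 173.77027027]), array([11,  5,  6, 21, 74], dtype=int32))
 shift px -0.20000000000000018 0.40000000000000036 0.46
 expect per 10mm [-0.00434088 -2.33735176]
```

{"op": "send_rows", "data": {"plan": [[[0, -0.08, 0], [0, 0, 0.01], 0.25], [[0, -0.08, 0], [0, 0, 0.01], 0.25], [[0, -0.08, 0], [0, 0, 0.01], 0.25]]}}

```text
clock: 20.05
tool_pos: [596.0, 27.4, 147.6]
tcp_rot: [0.003, 0.93, -0.369, -0.001]
ft_force: [-9.5, -10.6, 7.6]
width: 23.1
```

```bash
python3 g.py
```

```text
t 20.05 pos [596.   27.4 147.6] yaw -43.26 tilt 0.43 F [ -9.5 -10.6   7.6] M [-2.42  1.94  0.12] w 23.1 q7 -2.47
r 78.1 ang 137.9 Ftan(cw resist +) 14.3
```

{"op": "send_rows", "data": {"plan": [[[0, -0.1, 0], [0, 0, 0], 0.25], [[0, -0.1, 0], [0, 0, 0], 0.25], [[0, -0.1, 0], [0, 0, 0], 0.25]]}}

```text
clock: 20.3
tool_pos: [596.1, 27.4, 147.5]
tcp_rot: [0.005, 0.929, -0.369, -0.003]
ft_force: [-12.9, -13.7, 12.8]
width: 22.9
```

```bash
python3 g.py
```

```text
t 20.30 pos [596.1  27.4 147.5] yaw -43.30 tilt 0.72 F [-12.9 -13.7  12.8] M [-3.36  3.33  0.08] w 22.9 q7 -2.47
r 78.1 ang 137.9 Ftan(cw resist +) 18.8
```

{"op": "send_rows", "data": {"plan": [[[0, 0.3, 0], [0, 0, 0], 0.25], [[0, 0.3, 0], [0, 0, 0], 0.25], [[0, 0.3, 0], [0, 0, 0], 0.25], [[0, 0.2, 0], [0, 0, 0], 0.25], [[0, 0.2, 0], [0, 0, 0], 0.25], [[0, 0, 0], [0, 0, 0], 0.25]]}}

```text
clock: 20.8
tool_pos: [591.6, 25.4, 147.8]
tcp_rot: [-0.001, 0.93, -0.367, 0.0]
ft_force: [0.1, 0.5, -0.0]
width: 22.8
```

```bash
python3 g.py
```

```text
t 20.80 pos [591.6  25.4 147.8] yaw -43.05 tilt 0.08 F [ 0.1  0.5 -0. ] M [ 0.34 -0.1  -0.  ] w 22.8 q7 -2.45
r 80.2 ang 141.0 Ftan(cw resist +) -0.4
```

{"op": "send_rows", "data": {"plan": [[[0, 0.15, 0], [0, 0, 0], 0.25], [[0, 0.15, 0], [0, 0, 0], 0.25], [[0, 0.15, 0], [0, 0, 0], 0.25], [[0, 0.15, 0], [0, 0, 0], 0.25], [[0, 0, 0], [0, 0, 0], 0.25]]}}

```text
clock: 21.22
tool_pos: [590.7, 24.5, 147.9]
tcp_rot: [-0.004, 0.931, -0.366, 0.003]
ft_force: [9.5, 9.2, -8.6]
width: 23.0
```

```bash
python3 g.py
```

```text
t 21.22 pos [590.7  24.5 147.9] yaw -42.95 tilt 0.55 F [ 9.5  9.2 -8.6] M [ 2.16 -2.41 -0.04] w 23.0 q7 -2.45
r 80.3 ang 142.0 Ftan(cw resist +) -13.1
```

{"op": "send_rows", "data": {"plan": [[[0, -0.2, 0], [0, 0, 0], 0.25], [[0, -0.2, 0], [0, 0, 0], 0.4], [[0, 0, 0], [0, 0, 0], 0.4], [[0, 0, 0], [0, 0, 0], 0.4], [[0, 0, -2.5], [0, 0, 0], 0.4], [[0, 0, -3.3], [0, 0, 0], 0.4], [[0, 0, -3.3], [0, 0, 0], 0.4], [[1.4, 3.6, 0], [0, 0, 0], 0.4], [[1.4, 3.6, 0], [0, 0, 0], 0.4], [[1.4, 3.6, 0], [0, 0, 0], 0.4], [[1.4, 3.6, 0], [0, 0, 0], 0.4], [[1.4, 3.6, 0], [0, 0, 0], 0.4], [[1.4, 3.6, 0], [0, 0, 0], 0.4], [[1.4, 3.6, 0], [0, 0, 0], 0.4], [[0, 0, 0], [0, 0, 0], 0.4], [[0, 0, 0], [0, 0, 0], 0.4]]}}

```text
clock: 22.55
tool_pos: [487.6, -231.1, 238.9]
tcp_rot: [0.0, 0.929, -0.37, -0.0]
ft_force: [0.1, 1.4, 0.1]
width: 36.8
```

```bash
python3 g.py; python3 tz.py
python3 - <<'E'
import cv2,numpy as np
a=cv2.imread("pics/scene_now.png");b=cv2.imread("pics/side_now.png")
A=cv2.resize(a[130:340,200:480],None,fx=2,fy=2,interpolation=cv2.INTER_CUBIC)[:,:400];B=cv2.resize(b[120:330,190:390],None,fx=2,fy=2,interpolation=cv2.INTER_CUBIC)
cv2.imwrite("pics/v7.png",np.hstack([A,B]))
E
```

```text
t 22.55 pos [ 487.6 -231.1  238.9] yaw -43.46 tilt 0.05 F [0.1 1.4 0.1] M [ 0.16 -0.    0.05] w 36.8 q7 -1.94
r 264.9 ang -128.9 Ftan(cw resist +) -0.8
side (array([341.28695652, 199.88695652]), array([  5,  10,  19,  11, 115], dtype=int32))
 start (array([341.14655172, 199.85344828]), array([  5,   9,  19,  12, 116], dtype=int32))
 shift px 0.0 0.0 0.98
 expect per 10mm [ 0.13014052 -1.79429475]
scene (array([324.66666667, 173.58333333]), array([11,  5,  6, 21, 72], dtype=int32))
 start (array([324.59459459, 173.77027027]), array([11,  5,  6, 21, 74], dtype=int32))
 shift px 0.0 0.0 1.0
 expect per 10mm [-0.00434088 -2.33735176]
```

View pics/v7.png

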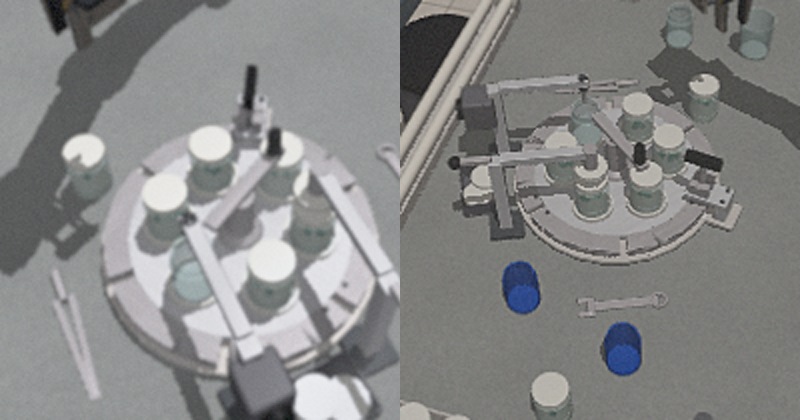

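The tee is back exactly at its home height in both cameras. The open jar (scene crop (193,268), side crop (585,122)) stands under the nozzle arm's spout. All jars are upright and the bystanders haven't moved.

```bash
python3 -c "
from workcell import env
print(env.sign_off())"
```

```text
the job is handed in; nothing more can be done
None
```

The open jar is now under the nozzle, with the dial turned one stop clockwise and locked by the plunger. I handed the job in at about 22.6 s of the 72 s.

**What I did:** I lifted the T-handle, turned it a quarter turn counter-clockwise, parked it and let go. I then turned the dial about 50° by its post and went back to let the pin down onto the rim. From there I pushed the post slowly until the pin dropped into the notch, at roughly 60–63° of dial turn.

**Last checks:**
- **Plunger height:** the T-handle matched its start position in both cameras (0.0 px shift, where a pin still on the rim would show about 2 px). One scene-camera match taken while the gripper blocked the view was unreliable, and I ignored it.
- **Dial lock:** the post held against pushes in both directions, about 19 N clockwise and 13 N counter-clockwise.
- **Surroundings:** all jars looked upright and the bystanders in view looked unmoved. The robot was touching nothing.
- **Jar under the nozzle:** I judged this by eye from the pictures and did not measure the offset. The trained networks mistook the nozzle and press for other parts, so I did not rely on them for it.

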